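# Roll the T-coupon off the dry box and crack its stuck lid

### The arm

A 6-joint arm with a two-finger parallel gripper is mounted at the origin on the work surface. World frame = base frame: x ahead of the robot, y to its left, z up, the work surface at z = 0. Lengths are in m, angles in rad, forces in N, time in s.
With the tool pointing down it reaches from about 0.225 to 0.875 m from the base axis. Payload 3.4 kg.
Tool frame: the origin (TCP) lies at the very end of the fingers, on their centre line; the grasp point (between the pads) lies 19 mm behind it; z points along the fingers, y is the direction in which the jaws open and shut (so a half turn about z gives the same grasp; the last joint's range is limited). The gripper opens to 85 mm and grips with 20 to 120 N. Pads are 22 mm wide; open, the fingers measure 114 mm over their backs; the gripper's body (76 mm by 85 mm) begins 54 mm behind the grasp point. The pads swing forward as they close: fully open they stand 13 mm farther back than shut.
Start: joints at [-1.239, 0.276, 1.505, -0, 1.361, -0.121], TCP at [0.252, -0.517, 0.231] pointing down, gripper open.
Joint ranges: [-2.89, 2.89], [-0.75, 2.08], [0.22, 2.7], [-1.18, 4.32], [0.11, 2.71], [-2.7, 2.7]. Speed limits (rad/s): [2.57, 2.57, 3.14, 3.14, 3.14, 3.14].

### API

Orientations are given as a unit quaternion [w, x, y, z].
In Python, from rig import get_state, get_image, calibration, sign_off gives the robot as it stands. The module is installed in compiled form; this text tells all that it offers.
- The arm moves only by the tool drive_tool, never from a script. Its argument "targets" is one flat list of numbers, 7 for each row, row after row: the turn, a rotation vector about the tool's x, y, z in degrees, then the shift along the tool's x, y, z in mm, then the opening, from 0 (shut) to 1 (fully open). In form: [wx, wy, wz, tx, ty, tz, fingers, wx, wy, wz, tx, ty, tz, fingers, ...]. A call has 1 to 12 rows; each row shifts and turns the commanded pose from where the row before left it, along the tool's axes as they then stand; what a row does not reach is not made up. A row lasts 1/8 s, in which the tool goes at most 62.5 mm and 10.7 degrees, less where a joint would pass 70% of its speed; a pose out of reach is approached as far as the arm can. A call is refused whole if a number of a shift passes 62.5 or a number of a turn 10.7, either way. A call with a gripper value outside its range is refused whole. The fingers move at their own pace and stop on an object; "grip_force" is the grip in N (left out, the last holds). Time passes only in rows, so rows that do not move let the fingers close. It gives the time, the measured TCP pose, the force and the opening at its end, in the units of the state.
- get_state(): the state, without advancing time (a new reading comes with each control period).
- get_image(name): name is "scene" or "top"; returns the picture (420x560x3 uint8, red, green, blue); there is no depth.
- calibration(name): a dict with "mtx" (3x3 intrinsics, pixels), "world_to_cam" (4x4, takes a point from world to camera coordinates). Camera axes: x right, y down, z forward; pixel columns grow to the right and rows downward; lengths in m; the calibration is good to about 2 mm. A picture is of the moment at which its call begins. calibration takes no time and is no camera call.
- sign_off(): hands the job in, once; it reports no verdict.
The state is a dict: "clock": time; "qpos": joint angles; "qd": joint speeds; "effort": joint torques, N m; "position": TCP position; "ee_rot": TCP orientation; "contact_force": force on the tool from outside, world axes, zero at the start; "moment": the same for the moment, N m; "width": finger opening in m.
Only numpy, scipy, OpenCV 4.12 (cv2) and the standard library are available. Lean on these libraries where they do the work, as an engineer would, in place of code of your own. Each camera call takes 0.05 s, during which the arm holds its last target.

### The job

The pipe T-coupon is leaning with its branch over the front edge of the electrode dry box's lid: roll it along the bench away from the box, without lifting it, until the branch has swung over the top and its end lies down on the bench, pointing away from the box. Then pull the lid up by its handle until the sticky gasket lets go, without jerking it up to its stop, and finish holding it slightly open, the front edge about 30 mm up: the program ends with the gripper still holding the lid there. Leave the other things on the bench where they are.

Things in the scene. Friction and masses are not known exactly. Their poses are not given: they have to be found in the camera images.
- drybox: Fixed grey steel dry box for welding rods, 160 mm deep (x), 240 mm wide (y), 80 mm high with its lid shut. Origin: centre of the underside. Its x axis points from the lid's free front edge (x = -88 mm; front wall at -80 mm) to the hinge line (x = 80 mm, z = 70 mm, along y); z up. Turned by up to 0.3 rad.
- lid (a joint): Lid angle, 0 shut, grows as the front edge rises (0.18 rad = 30 mm), stop at 0.36. Lid 0.3 to 0.42 kg, 12 mm thick. A sticky gasket holds it shut: a pull of 12 to 18 N up at the handle breaks it, most within 0.05 rad, gone by 0.10 rad (12 mm at the handle); beyond that only the weight, 2 to 3 N at the handle. Let go, it falls shut and sticks again.
- lid_handle (a point): Middle of the lid's handle: round black bar, 16 mm diameter, 76 mm long, parallel to the box's y, on two 14 mm posts 60 mm apart. Lid shut: 108 mm above the bench, 28 mm above the lid's top, 50 mm behind its front edge, 118 mm in front of the hinge line and 38 mm above it.
- tee: Loose steel T-coupon, 0.5 to 0.8 kg: pipe 60 mm diameter, 110 mm long, lying on the bench, a 22 mm branch tube welded square to its middle. Origin: on the pipe's axis at the branch, 30 mm up; y along the pipe, near the box's y. At the start the branch leans 0.47 rad from vertical onto the lid's front edge; rolled away about 2.2 rad (66 mm), its end lands on the bench.
- tee_tip (a point): Centre of the end face of the coupon's branch, 115 mm from the pipe's axis; 131 mm above the bench at the start, about 11 mm when the branch lies down.
- lid_edge (a point): Middle of the top of the lid's front edge, 80 mm above the bench when shut.
- brush: Loose wire brush lying near the box's left side (+y). Origin: underside. Not to be disturbed.
- hammer: Loose chipping hammer on the bench, near the robot on its right. Origin: underside. Not to be disturbed.
- tin: Loose tin, 60 mm in diameter, 90 mm high, at the box's left side. Origin: underside. Not to be disturbed.
- angle: Loose grey L-shaped angle block, 100 by 87 mm, 30 mm high, at the box's right side (-y). Origin: underside. Not to be disturbed.
- offcut: Loose upright pipe offcut, 56 mm in diameter, 50 mm high, on the left. Origin: underside. Not to be disturbed.
- plate: Loose steel plate 110 x 60 x 8 mm, on the left near the robot. Origin: underside. Not to be disturbed.
- reel: Loose copper wire reel, 90 mm in diameter, 45 mm high, on the right. Origin: underside. Not to be disturbed.

How it is judged:
On the way, in this order (a step that is already met when the one before it is completed fails the run):
1. the coupon has been rolled over: its branch lies on the bench, pointing away from the box (height (world z) of tee_tip below 0.03 m and x of tee_tip in the frame of drybox below -0.24 m and linear speed of tee below 0.05 m/s and value of joint lid below 0.02 rad), for 0.3 s.
2. the gripper has pulled the lid free of its seal (value of joint lid above 0.09 rad and contact force between the fingers and drybox above 0.5 N), for 0.2 s.
At the end, for the whole second after the job is handed in: Lid still at 0.10 to 0.27 rad (front edge about 17 to 45 mm up), held by the fingers (over 0.5 N), not touching the coupon; coupon at rest, its branch end lower than 30 mm and more than 240 mm in front of the box origin; other things within 30 mm of their start (value of joint lid between 0.1 and 0.27 rad and velocity of joint lid between -0.05 and 0.05 rad/s and contact force between the fingers and drybox above 0.5 N and contact force between tee and drybox below 0.3 N and height (world z) of tee_tip below 0.03 m and x of tee_tip in the frame of drybox below -0.24 m and linear speed of tee below 0.03 m/s); the arm keeps its last pose, push and grip.
It fails at once if the coupon is lifted (pipe axis more than 20 mm above its rolling height) instead of rolled (height (world z) of tee above 0.05 m).
It fails at once if the lid is raised while the coupon's branch is still up (value of joint lid above 0.04 rad and height (world z) of tee_tip above 0.06 m).
It fails at once if the lid is jerked open up to its stop (value of joint lid above 0.34 rad).
It fails at once if another thing on the bench is shifted by more than 30 mm (distance of any of brush, hammer, tin, angle, offcut, plate, reel from where it was at the start of the episode above 0.03 m).
It also fails if it takes over 48 s, if anything falls off the work surface, if the arm or the gripper's body presses on something with over 40 N, if the wrist force passes 120 N, or if a joint passes its speed limit or range.

## Working session

There is one attempt and no reset: what is moved stays moved. The work goes in short steps, Python scripts to look and compute and a tool call to move; the robot and the scene stay as the last step left them, time stands still between calls to the robot, and variables do not carry over. Pictures are saved under pics/ and viewed, and the job is handed in when it is done.

Besides the shell and the picture viewer there is one more tool, called after ">>>" in YAML: its name, and indented under it one key for each argument. drive_tool: Moves the arm, as the interface text tells. Its arguments: {"type":"object","properties":{"targets":{"type":"array"},"grip_force":{"type":"number"}},"required":["targets"]}

```bash
mkdir -p pics; python3 - <<'E'
from rig import *
import cv2,numpy as np
for n in("scene","top"):
    cv2.imwrite(f"pics/{n}0.png",get_image(n)[:,:,::-1])
    c=calibration(n);print(n,np.round(c["mtx"],1).tolist(),np.round(c["world_to_cam"],4).tolist())
print(get_state())
E
```

```text
scene [[396.0, 0.0, 279.1], [0.0, 396.0, 216.9], [0.0, 0.0, 1.0]] [[-0.6366, 0.7712, 0.0042, 0.3519], [0.4554, 0.3802, -0.805, -0.1654], [-0.6224, -0.5105, -0.5933, 1.4871], [0.0, 0.0, 0.0, 1.0]]
top [[522.6, 0.0, 290.4], [0.0, 522.6, 209.7], [0.0, 0.0, 1.0]] [[-0.0193, -0.9998, 0.0039, 0.0104], [-0.9883, 0.0185, -0.1512, 0.5599], [0.1511, -0.0068, -0.9885, 1.5158], [0.0, 0.0, 0.0, 1.0]]
{'clock': 0.1, 'qpos': array([-1.23898142e+00,  2.76533293e-01,  1.50597648e+00, -2.73429670e-06,
        1.36067799e+00, -1.20971260e-01]), 'qd': array([ 0.00180682, -0.00128326, -0.00447175, -0.00132077, -0.00019872,
       -0.00021915]), 'effort': array([ 1.13052010e-03, -4.17701840e+01, -2.46403116e+01, -1.03098494e-04,
        5.79045096e-03,  6.87547725e-06]), 'position': array([ 0.25140922, -0.51662809,  0.23053729]), 'ee_rot': array([-7.92989847e-04,  9.74481981e-01,  2.24464324e-01, -8.52538321e-05]), 'contact_force': array([ 0.26311908, -0.18407571, -0.62748196]), 'moment': array([ 0.040722  , -0.00467185, -0.00451359]), 'width': 0.08523078275457638}
```

View pics/scene0.png

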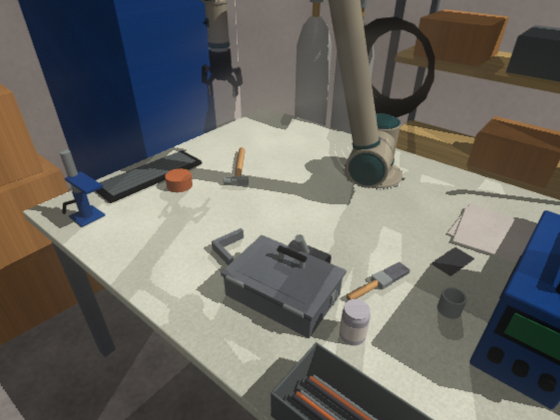

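View pics/top0.png

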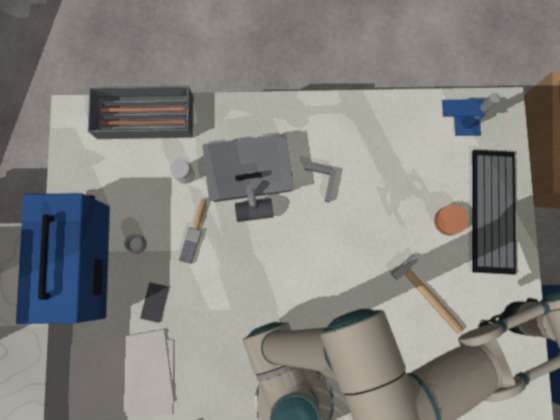

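The box is at about (248,168) in the top view, with the handle at (248,177), the pipe at (254,210) and the branch tip near (252,187). I'll enlarge the area.

```bash
python3 - <<'E'
import cv2
a=cv2.imread("pics/top0.png")[125:230,190:350];cv2.imwrite("pics/c1.png",cv2.resize(a,None,fx=5,fy=5,interpolation=cv2.INTER_CUBIC))
a=cv2.imread("pics/scene0.png")[215:335,205:365];cv2.imwrite("pics/c2.png",cv2.resize(a,None,fx=5,fy=5,interpolation=cv2.INTER_CUBIC))
E
```

```text
(no output)
```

View pics/c1.png

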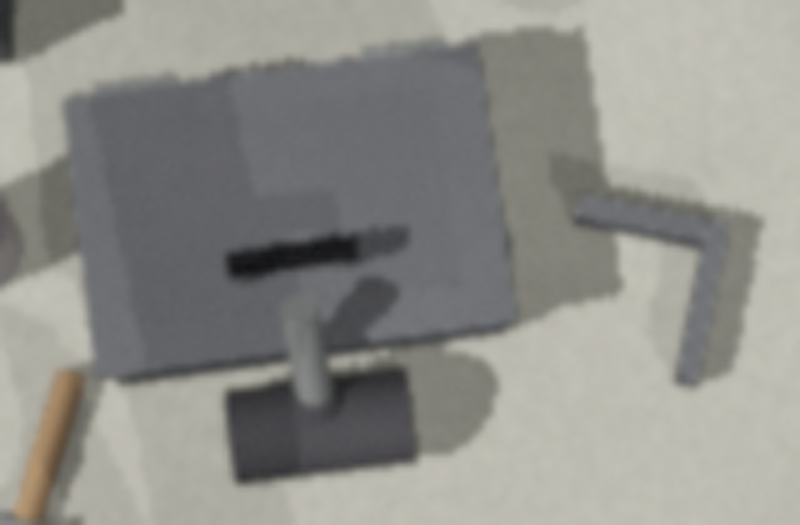

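View pics/c2.png

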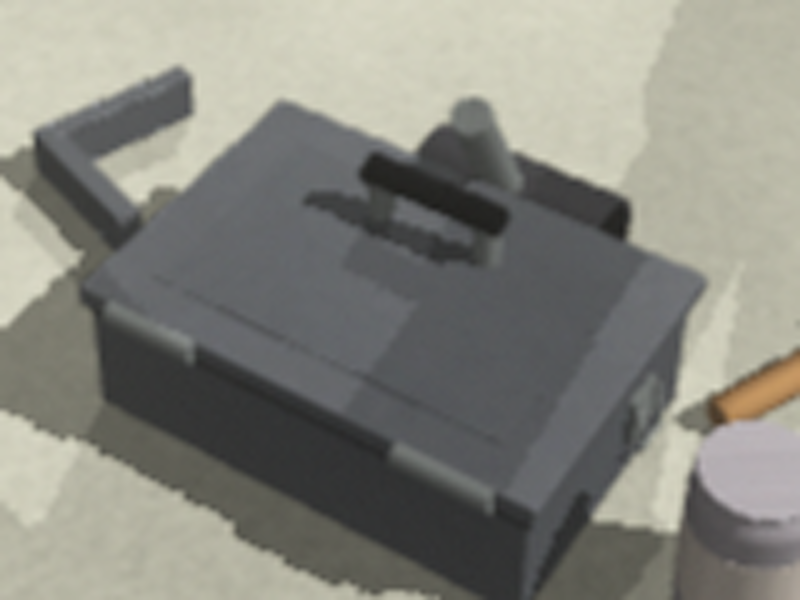

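```bash
cat > h.py <<'E'
from rig import *
import numpy as np,cv2
def ray(n,u,v,z):
    c=calibration(n);K=c["mtx"];W=c["world_to_cam"];R=W[:3,:3];t=W[:3,3]
    d=R.T@np.linalg.solve(K,[u,v,1]);o=-R.T@t
    return o+d*(z-o[2])/d[2]
def proj(n,p):
    c=calibration(n);q=c["mtx"]@(c["world_to_cam"]@np.r_[p,1])[:3];return q[:2]/q[2]
def T(u,v,z):return ray("top",190+u/5,125+v/5,z)
def S(u,v,z):return ray("scene",205+u/5,215+v/5,z)
E
python3 - <<'E'
from h import *
np.set_printoptions(precision=4,suppress=True)
print("handle T",T(230,263,.108),T(406,237,.108),"S",S(368,167,.108),S(502,219,.108))
print("lid T FL",T(98,379,.08),"FR",T(515,323,.08),"BR",T(478,38,.08),"BL",T(66,97,.08))
print("lid S FL",S(706,276,.08),"FR",S(282,100,.08),"BR",S(84,288,.08),"BL",S(535,512,.08))
print("tip T",T(303,305,.131),"S",S(470,107,.131))
print("pipe T at z.03: ",[T(*p,.03)for p in((228,395),(408,370),(416,460),(238,482))])
print("pipe right end S top",S(620,215,.03))
E
```

```text
handle T [0.6466 0.1551 0.108 ] [0.6601 0.0535 0.108 ] S [0.6553 0.0826 0.108 ] [0.6434 0.1556 0.108 ]
lid T FL [0.5851 0.235  0.08  ] FR [ 0.6138 -0.0087  0.08  ] BR [0.7868 0.0098 0.08  ] BL [0.755  0.2547 0.08  ]
lid S FL [0.5877 0.2378 0.08  ] FR [ 0.6178 -0.008   0.08  ] BR [0.7847 0.014  0.08  ] BL [0.7562 0.2578 0.08  ]
tip T [0.6166 0.1117 0.131 ] S [0.609  0.1093 0.131 ]
pipe T at z.03:  [array([0.5825, 0.1643, 0.03  ]), array([0.5958, 0.0557, 0.03  ]), array([0.5409, 0.0517, 0.03  ]), array([0.5296, 0.1585, 0.03  ])]
pipe right end S top [0.5295 0.1541 0.03  ]
```

```bash
cat >> h.py <<'E'
from scipy.spatial.transform import Rotation as Ro
TH=.119
O=np.array([.6885,.1245,0])
B=Ro.from_euler('z',TH)
def b2w(p):return O+B.apply(p)
def cur():
    s=get_state();q=s["ee_rot"];return s,np.array(s["position"]),Ro.from_quat([q[1],q[2],q[3],q[0]])
def down(yaw):return Ro.from_euler('z',yaw)*Ro.from_euler('x',np.pi)
def plan(pb,Rt):
    s,p,R=cur();
    print("rotvec tool deg",np.round(np.degrees((R.inv()*Rt).as_rotvec()),2),"shift (final tool axes) mm",np.round(1000*Rt.inv().apply(b2w(pb)-p),1),"in cur axes",np.round(1000*R.inv().apply(b2w(pb)-p),1))
def rep():
    s,p,R=cur();print("t",round(s["clock"],2),"box-frame tcp",np.round(1000*B.inv().apply(p-O),1),"F box",np.round(B.inv().apply(s["contact_force"]),1),"w",round(s["width"],4))
E
python3 - <<'E'
from h import *
rep();plan([-.050,-.004,.17],down(TH))
E
```

```text
t 0.1 box-frame tcp [-510.1 -584.7  230.5] F box [ 0.2 -0.2 -0.6] w 0.0852
rotvec tool deg [-0.09  0.   19.12] shift (final tool axes) mm [ 460.1 -580.7   60.5] in cur axes [ 625.  -397.8   61.3]
```

>>> drive_tool:
  targets: [0, 0, 9.56, 0, 0, 0, 0, 0, 0, 9.56, 0, 0, 0, 0, 0, 0, 0, 28, -36, 0, 0, 0, 0, 0, 28, -36, 0, 0, 0, 0, 0, 28, -36, 0, 0, 0, 0, 0, 28, -36, 0, 0, 0, 0, 0, 28, -36, 0, 0, 0, 0, 0, 28, -36, 0, 0, 0, 0, 0, 28, -36, 0, 0, 0, 0, 0, 28, -36, 0, 0, 0, 0, 0, 28, -36, 0, 0, 0, 0, 0, 28, -36, 0, 0]

```text
clock: 1.6
position: [0.4872, -0.1249, 0.231]
ee_rot: [-0.0, 0.998, 0.06, -0.0]
contact_force: [0.9, -0.9, 0.6]
width: -0.0
```

>>> drive_tool:
  targets: [0, 0, 0, 28, -36, 0, 0, 0, 0, 0, 28, -36, 0, 0, 0, 0, 0, 28, -36, 0, 0, 0, 0, 0, 28, -36, 0, 0, 0, 0, 0, 28, -36, 0, 0, 0, 0, 0, 28, -36, 0, 0, 0, 0, 0, 10, -5, 30, 0, 0, 0, 0, 0, 0, 20, 0, 0, 0, 0, 0, 0, 0, 0, 0, 0, 0, 0, 0, 0, 0]

```text
clock: 2.85
position: [0.6376, 0.1141, 0.1819]
ee_rot: [0.0, 0.998, 0.059, 0.0]
contact_force: [0.1, 0.3, -1.2]
width: -0.0001
```

```bash
python3 - <<'E'
from h import *
rep();plan([-.050,-.004,.121],down(TH))
for n in("scene","top"):
    cv2.imwrite(f"pics/{n}1.png",get_image(n)[:,:,::-1])
a=cv2.imread("pics/scene1.png")[175:335,185:385];b=cv2.imread("pics/top1.png")[105:265,170:370]
cv2.imwrite("pics/c3.png",cv2.resize(np.hstack([a,b]),None,fx=2,fy=2,interpolation=cv2.INTER_CUBIC))
E
```

```text
t 2.85 box-frame tcp [-51.8  -4.3 181.9] F box [ 0.1  0.3 -1.2] w -0.0001
rotvec tool deg [ 0.01 -0.04 -0.01] shift (final tool axes) mm [ 1.8 -0.3 60.9] in cur axes [ 1.7 -0.3 60.9]
```

View pics/c3.png

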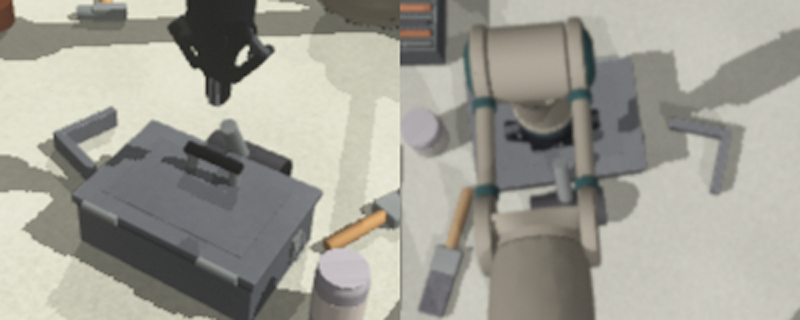

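The closed fingers hang over the gap between handle and branch, at about (215,90) in the left half. I'll descend to just above handle height.

>>> drive_tool:
  targets: [0, 0, 0, 4, 0, 20, 0, 0, 0, 0, 0, 0, 20, 0, 0, 0, 0, 0, 0, 12, 0, 0, 0, 0, 0, 0, 8, 0, 0, 0, 0, 0, 0, 0, 0, 0, 0, 0, 0, 0, 0, 0]

```text
clock: 3.7
position: [0.6418, 0.1147, 0.1221]
ee_rot: [0.0, 0.998, 0.06, 0.001]
contact_force: [-0.2, 0.3, 0.5]
width: 0.0002
```

```bash
python3 - <<'E'
from h import *
rep()
cv2.imwrite("pics/c4.png",cv2.resize(get_image("scene")[195:315,225:375,::-1],None,fx=5,fy=5,interpolation=cv2.INTER_CUBIC))
E
```

```text
t 3.7 box-frame tcp [-47.5  -4.2 122.1] F box [-0.1  0.4  0.5] w 0.0002
```

View pics/c4.png

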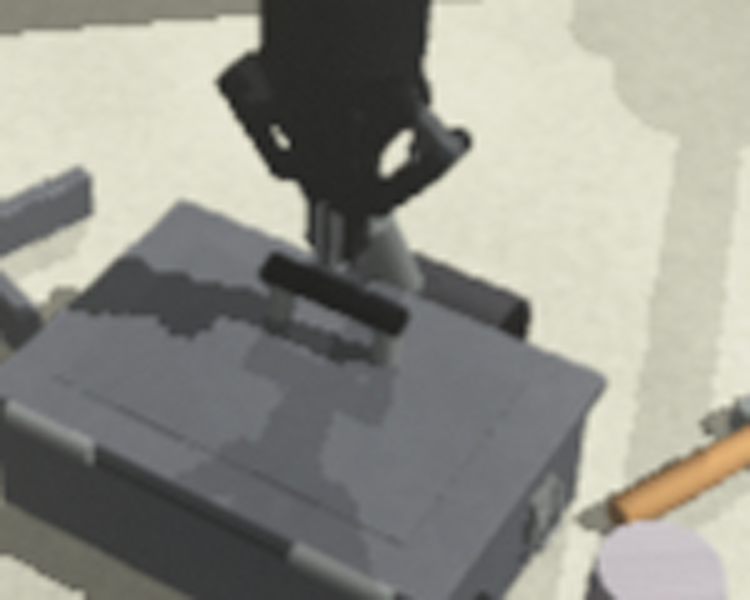

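```bash
python3 - <<'E'
from h import *
for b in([-.0475,-.004,.122],[-.0766,-.005,.131]):
    print((proj("scene",b2w(b))-[225,195])*5)
E
```

```text
[337.42583037 259.14343423]
[366.81673953 211.9359184 ]
```

Geometry agrees with the picture. Now I'll push in -x, dropping lower once clear of the handle.

>>> drive_tool:
  targets: [0, 0, 0, -6, 0, 0, 0, 0, 0, 0, -6, 0, 0, 0, 0, 0, 0, -5, 0, 0, 0, 0, 0, 0, -5, 0, 0, 0, 0, 0, 0, 0, 0, 0, 0]

```text
clock: 4.38
position: [0.6189, 0.112, 0.1213]
ee_rot: [0.0, 0.998, 0.06, -0.0]
contact_force: [0.3, -0.5, -0.2]
width: 0.0002
```

```bash
python3 - <<'E'
from h import *
rep()
cv2.imwrite("pics/c5.png",cv2.resize(get_image("scene")[195:315,225:375,::-1],None,fx=5,fy=5,interpolation=cv2.INTER_CUBIC))
E
```

```text
t 4.38 box-frame tcp [-70.6  -4.1 121.3] F box [ 0.2 -0.6 -0.2] w 0.0002
```

View pics/c5.png

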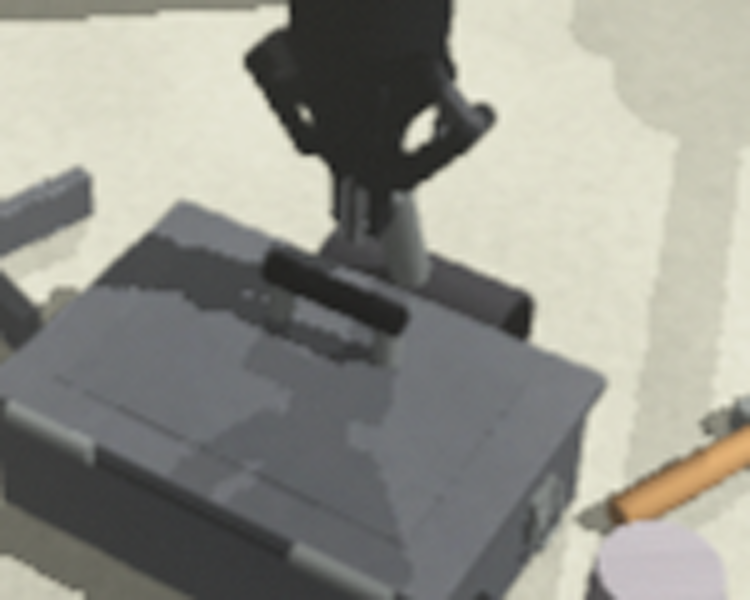

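The branch has begun to move and is steeper. The fingers have cleared the handle, so I'll lower slightly and keep pushing past vertical.

>>> drive_tool:
  targets: [0, 0, 0, -3, 0, 4, 0, 0, 0, 0, -5, 0, 4, 0, 0, 0, 0, -7, 0, 1, 0, 0, 0, 0, -8, 0, 0, 0, 0, 0, 0, -8, 0, 0, 0, 0, 0, 0, -8, 0, 0, 0, 0, 0, 0, -8, 0, 0, 0, 0, 0, 0, -6, 0, 0, 0, 0, 0, 0, 0, 0, 0, 0]

```text
clock: 5.55
position: [0.5663, 0.1057, 0.1124]
ee_rot: [0.0, 0.998, 0.059, -0.0]
contact_force: [0.3, -0.3, 0.6]
width: -0.0
```

```bash
python3 - <<'E'
from h import *
rep()
cv2.imwrite("pics/c6.png",cv2.resize(get_image("scene")[165:315,225:375,::-1],None,fx=4,fy=4,interpolation=cv2.INTER_CUBIC))
E
```

```text
t 5.55 box-frame tcp [-123.5   -4.1  112.4] F box [ 0.2 -0.4  0.6] w -0.0
```

View pics/c6.png

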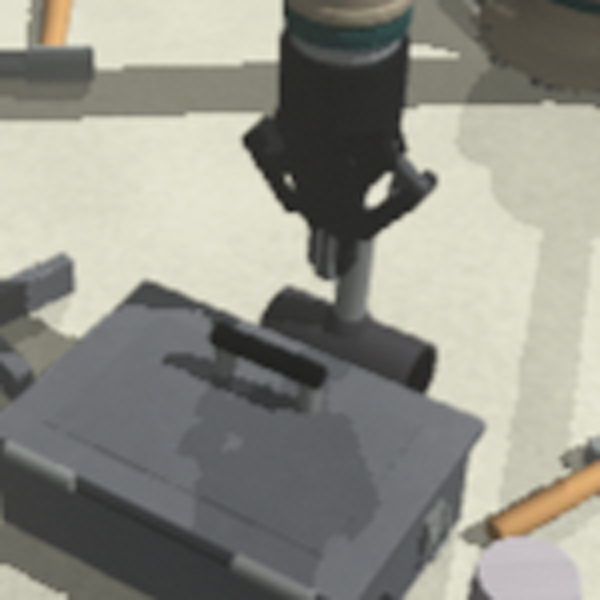

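The branch is now about vertical, at (355,280). I'll keep pushing gently.

>>> drive_tool:
  targets: [0, 0, 0, -6, 0, 0, 0, 0, 0, 0, -6, 0, 0, 0, 0, 0, 0, -6, 0, 0, 0, 0, 0, 0, -8, 0, 0, 0, 0, 0, 0, -8, 0, 0, 0, 0, 0, 0, 0, 0, 0, 0, 0, 0, 0, 0, 0, 0, 0]

```text
clock: 6.48
position: [0.5333, 0.1017, 0.1124]
ee_rot: [0.0, 0.998, 0.06, 0.0]
contact_force: [0.3, -0.7, 0.2]
width: -0.0003
```

```bash
python3 - <<'E'
from h import *
rep()
cv2.imwrite("pics/c7.png",cv2.resize(get_image("scene")[135:315,225:405,::-1],None,fx=3,fy=3,interpolation=cv2.INTER_CUBIC))
E
```

```text
t 6.47 box-frame tcp [-156.8   -4.2  112.4] F box [ 0.2 -0.8  0.2] w -0.0003
```

View pics/c7.png

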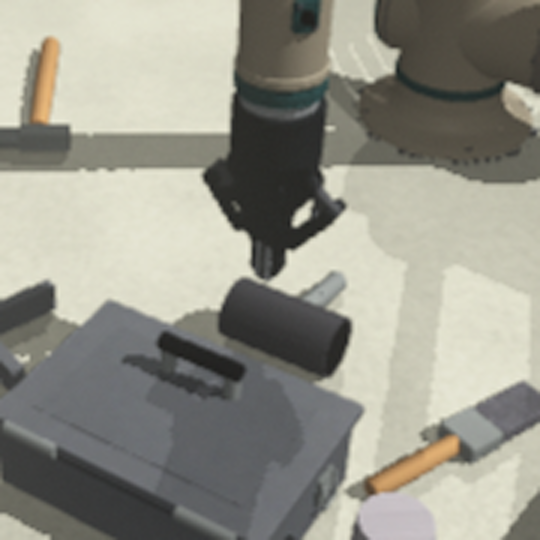

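The branch has swung over and seems to lie on the bench, with its tip at (335,280). I'll rise and turn for the handle.

>>> drive_tool:
  targets: [0, 0, 0, 0, 0, -30, 0, 0, 0, 0, 0, 0, -30, 0, 0, 0, 0, 0, 0, -30, 0.5, 0, 0, 0, 0, 0, 0, 0.5]

```text
clock: 7.02
position: [0.5351, 0.1019, 0.2047]
ee_rot: [0.0, 0.998, 0.06, 0.003]
contact_force: [-0.6, -0.4, -0.2]
width: 0.0358
```

```bash
python3 - <<'E'
from h import *
rep();print(get_state()["qpos"][5])
plan([-.038,0,.2],down(TH+np.pi/2));plan([-.038,0,.2],down(TH-np.pi/2))
a=get_image("scene")[175:315,225:405,::-1];b=get_image("top")[130:270,170:350,::-1]
cv2.imwrite("pics/c8.png",cv2.resize(np.hstack([a,b]),None,fx=2.2,fy=2.2,interpolation=cv2.INTER_CUBIC))
E
```

```text
t 7.03 box-frame tcp [-155.    -4.3  204.7] F box [-0.6 -0.3 -0.2] w 0.0358
1.512143839671913
rotvec tool deg [  0.29  -0.25 -90.  ] shift (final tool axes) mm [  4.3 117.    4.7] in cur axes [117.   -4.3   5.4]
rotvec tool deg [-0.25 -0.29 90.  ] shift (final tool axes) mm [  -4.3 -117.     4.7] in cur axes [117.   -4.3   5.4]
```

View pics/c8.png

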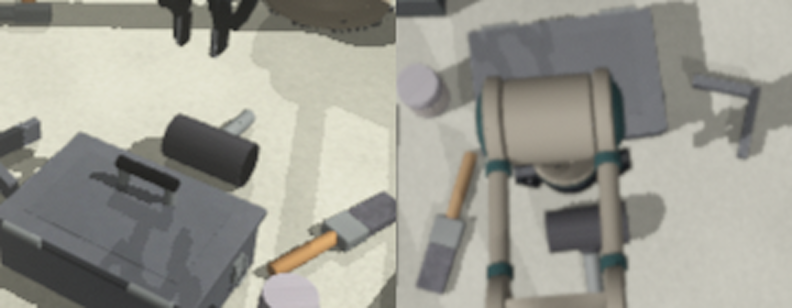

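The coupon's branch lies on the bench, pointing away from the box. Next I'll turn -90° while moving over the handle.

>>> drive_tool:
  targets: [0, 0, -10, 0, 0, 0, 1, 0, 0, -10, 0, 0, 0, 1, 0, 0, -10, 0, 0, 0, 1, 0, 0, -10, 0, 0, 0, 1, 0, 0, -10, 0, 0, 0, 1, 0, 0, -10, 0, 0, 0, 1, 0, 0, -10, 0, 0, 0, 1, 0, 0, -10, 0, 0, 0, 1, 0, 0, -10, 0, 0, 0, 1, 0, 0, 0, 4, 39, 0, 1, 0, 0, 0, 0, 39, 0, 1, 0, 0, 0, 0, 39, 0, 1]

```text
clock: 8.62
position: [0.649, 0.1197, 0.2002]
ee_rot: [-0.001, 0.664, 0.748, -0.001]
contact_force: [0.1, 0.1, 0.3]
width: 0.0853
```

>>> drive_tool:
  targets: [0, 0, 0, 0, 0, 0, 1, 0, 0, 0, 0, 0, 0, 1]

```text
clock: 8.88
position: [0.6474, 0.1195, 0.2004]
ee_rot: [-0.001, 0.664, 0.748, -0.002]
contact_force: [-0.4, -1.1, -0.7]
width: 0.0852
```

```bash
python3 - <<'E'
from h import *
rep();print(get_state()["qpos"][5])
plan([-.038,0,.090],down(TH+np.pi/2))
a=get_image("scene")[155:315,225:405,::-1];b=get_image("top")[110:270,170:350,::-1]
cv2.imwrite("pics/c9.png",cv2.resize(np.hstack([a,b]),None,fx=2.2,fy=2.2,interpolation=cv2.INTER_CUBIC))
E
```

```text
t 8.88 box-frame tcp [-4.140e+01 -1.000e-01  2.004e+02] F box [-0.5 -1.  -0.7] w 0.0852
-0.04211894012093292
rotvec tool deg [-0.24 -0.01  0.  ] shift (final tool axes) mm [1.000e-01 3.400e+00 1.104e+02] in cur axes [1.000e-01 3.900e+00 1.104e+02]
```

View pics/c9.png

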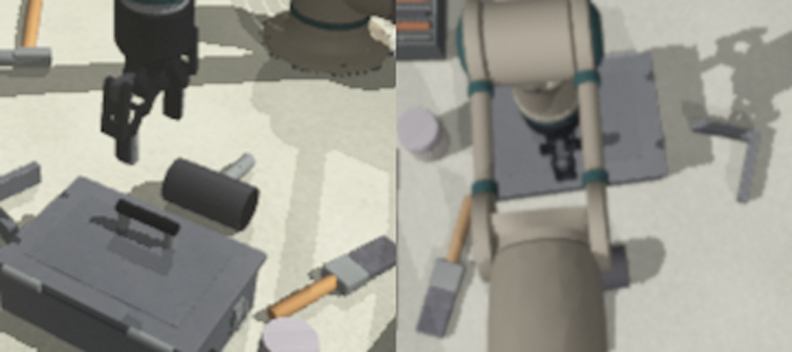

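>>> drive_tool:
  targets: [0, 0, 0, 0, 3, 25, 1, 0, 0, 0, 0, 0, 25, 1, 0, 0, 0, 0, 0, 25, 1, 0, 0, 0, 0, 0, 20, 1, 0, 0, 0, 0, 0, 10, 1, 0, 0, 0, 0, 0, 5, 1, 0, 0, 0, 0, 0, 0, 1]

```text
clock: 9.85
position: [0.6518, 0.12, 0.0927]
ee_rot: [0.0, 0.664, 0.748, 0.0]
contact_force: [0.7, -0.0, -0.1]
width: 0.0857
```

>>> drive_tool:
  targets: [0, 0, 0, 0, 0, 0, 0.3, 0, 0, 0, 0, 0, 0, 0.3, 0, 0, 0, 0, 0, 0, 0, 0, 0, 0, 0, 0, 0, 0, 0, 0, 0, 0, 0, 0, 0]
  grip_force: 60

```text
clock: 10.48
position: [0.6503, 0.1198, 0.0926]
ee_rot: [-0.001, 0.664, 0.748, -0.001]
contact_force: [-4.2, -1.4, 4.4]
width: 0.0137
```

```bash
python3 - <<'E'
from h import *
rep()
a=get_image("scene")[155:315,225:405,::-1];b=get_image("top")[110:270,170:350,::-1]
cv2.imwrite("pics/c10.png",cv2.resize(np.hstack([a,b]),None,fx=2.2,fy=2.2,interpolation=cv2.INTER_CUBIC))
E
```

```text
t 10.47 box-frame tcp [-38.5  -0.2  92.6] F box [-4.3 -0.9  4.4] w 0.0137
```

View pics/c10.png

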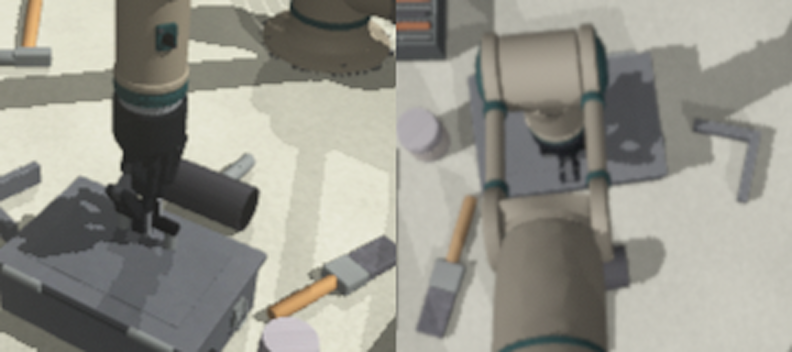

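>>> drive_tool:
  targets: [0, 0, 0, 0, 0, 0, 0, 0, 0, 0, 0, 0, 0, 0, 0, 0, 0, 0, 0, 0, 0]
  grip_force: 90

```text
clock: 10.95
position: [0.6503, 0.1198, 0.0927]
ee_rot: [-0.001, 0.664, 0.748, -0.001]
contact_force: [-5.2, -0.7, 5.6]
width: 0.0126
```

```bash
python3 - <<'E'
from h import *
rep()
cv2.imwrite("pics/c11.png",cv2.resize(get_image("scene")[200:300,250:350,::-1],None,fx=6,fy=6,interpolation=cv2.INTER_CUBIC))
E
```

```text
t 10.95 box-frame tcp [-38.5  -0.1  92.7] F box [-5.2 -0.   5.6] w 0.0126
```

View pics/c11.png

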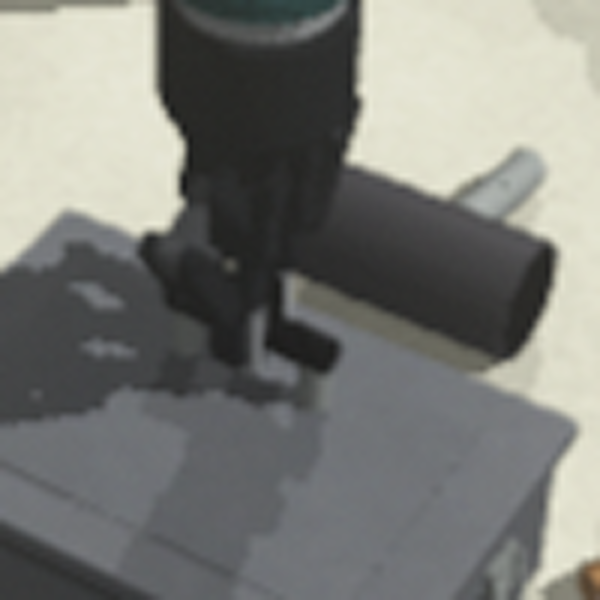

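The bar is between the pads (width shrinks a little with force, so that's compliance). I'll pull slowly along the lid's arc about the hinge.

>>> drive_tool:
  targets: [0.5, 0, 0, 0, 0.2, -1, 0, 1, 0, 0, 0, 0.4, -2.1, 0, 1, 0, 0, 0, 0.4, -2.1, 0, 1, 0, 0, 0, 0.4, -2.1, 0]

```text
clock: 11.5
position: [0.6507, 0.1198, 0.0967]
ee_rot: [-0.023, 0.663, 0.748, -0.026]
contact_force: [-5.5, -1.3, -7.6]
width: 0.013
```

>>> drive_tool:
  targets: [1, 0, 0, 0, 0.4, -2.1, 0, 1, 0, 0, 0, 0.4, -2.1, 0, 1, 0, 0, 0, 0.4, -2.1, 0, 0, 0, 0, 0, 0, 0, 0]

```text
clock: 12.0
position: [0.653, 0.12, 0.1046]
ee_rot: [-0.04, 0.663, 0.747, -0.045]
contact_force: [-6.2, -1.0, 0.1]
width: 0.0132
```

```bash
python3 - <<'E'
from h import *
rep()
cv2.imwrite("pics/c12.png",cv2.resize(get_image("scene")[200:320,220:370,::-1],None,fx=5,fy=5,interpolation=cv2.INTER_CUBIC))
E
```

```text
t 12.0 box-frame tcp [-35.8  -0.2 104.6] F box [-6.3 -0.2  0.1] w 0.0132
```

View pics/c12.png

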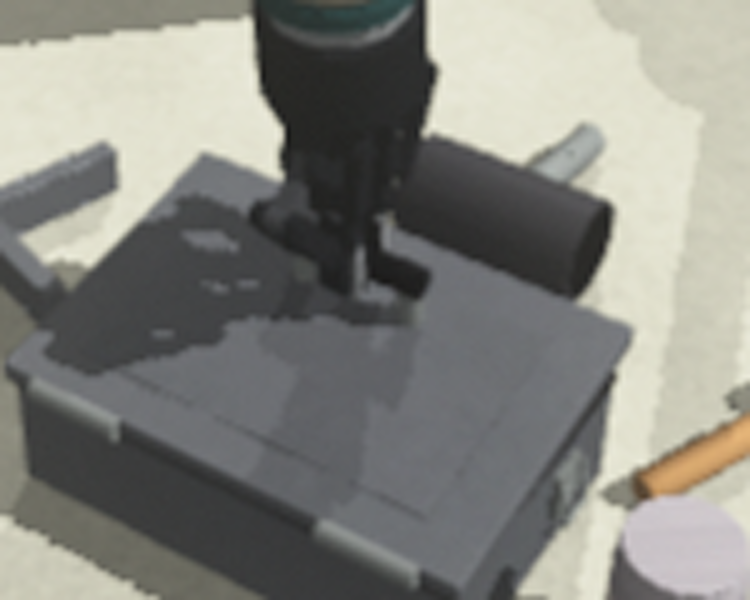

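>>> drive_tool:
  targets: [1, 0, 0, 0, 0.4, -2.1, 0, 1, 0, 0, 0, 0.4, -2.1, 0, 1, 0, 0, 0, 0.4, -2.1, 0, 1, 0, 0, 0, 0.4, -2.1, 0, 0, 0, 0, 0, 0, 0, 0, 0, 0, 0, 0, 0, 0, 0, 0, 0, 0, 0, 0, 0, 0]

```text
clock: 12.92
position: [0.6558, 0.1204, 0.1129]
ee_rot: [-0.063, 0.661, 0.745, -0.071]
contact_force: [-6.2, -1.5, -0.7]
width: 0.013
```

```bash
python3 - <<'E'
from h import *
rep()
im=get_image("scene")[:,:,::-1]
cv2.imwrite("pics/c13.png",cv2.resize(im[200:320,220:370],None,fx=5,fy=5,interpolation=cv2.INTER_CUBIC))
cv2.imwrite("pics/scene3.png",im);cv2.imwrite("pics/top3.png",get_image("top")[:,:,::-1])
def lid(px,py,pz,f):
    x,z=px-.08,pz-.07
    return b2w([.08+x*np.cos(f)+z*np.sin(f),py,.07+z*np.cos(f)-x*np.sin(f)])
for f in(0,.06,.1,.14,.18,.22,.26):print(f,np.round([(proj("scene",lid(-.088,y,.08,f))-[220,200])*5 for y in(.123,-.123)],0).tolist())
E
```

```text
t 12.93 box-frame tcp [-32.9  -0.2 112.9] F box [-6.3 -0.8 -0.7] w 0.013
0 [[629.0, 348.0], [209.0, 173.0]]
0.06 [[631.0, 334.0], [208.0, 159.0]]
0.1 [[631.0, 325.0], [207.0, 150.0]]
0.14 [[632.0, 316.0], [205.0, 142.0]]
0.18 [[632.0, 308.0], [203.0, 133.0]]
0.22 [[632.0, 300.0], [201.0, 125.0]]
0.26 [[631.0, 292.0], [199.0, 117.0]]
```

View pics/c13.png

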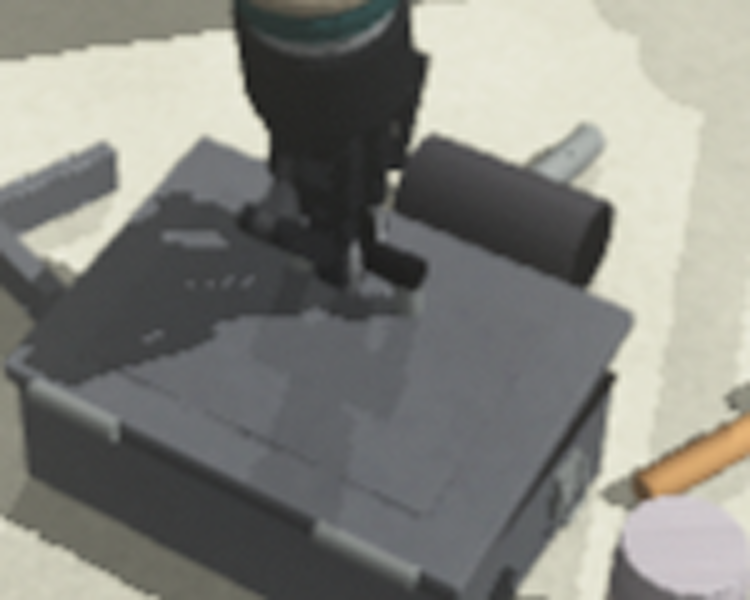

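View pics/top3.png

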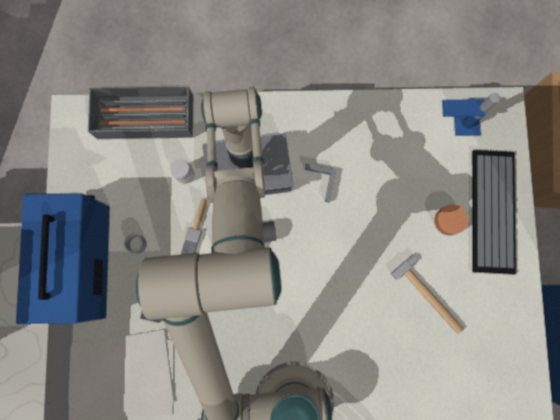

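The lid corners at (633,318) and (207,137) give about 0.13–0.16 rad, against about 0.17 from the arm. I'll raise it a little more to get mid-range.

>>> drive_tool:
  targets: [1, 0, 0, 0, 0.4, -2.1, 0, 1, 0, 0, 0, 0.4, -2.1, 0, 0, 0, 0, 0, 0, 0, 0, 0, 0, 0, 0, 0, 0, 0, 0, 0, 0, 0, 0, 0, 0, 0, 0, 0, 0, 0, 0, 0, 0, 0, 0, 0, 0, 0, 0]

```text
clock: 13.9
position: [0.6575, 0.1206, 0.117]
ee_rot: [-0.074, 0.66, 0.743, -0.084]
contact_force: [-5.9, -1.9, -0.2]
width: 0.0134
```

```bash
python3 - <<'E'
from h import *
rep();print(get_state()["qd"].round(4))
im=get_image("scene")[:,:,::-1]
cv2.imwrite("pics/c14.png",cv2.resize(im[200:320,220:370],None,fx=5,fy=5,interpolation=cv2.INTER_CUBIC))
cv2.imwrite("pics/scene4.png",im)
print("tip T?",[ (proj("scene",b2w([x,-.004,.011]))-[220,200])*5 for x in(-.24,-.30)])
E
```

```text
t 13.9 box-frame tcp [-31.2  -0.2 117. ] F box [-6.1 -1.2 -0.2] w 0.0134
[-0.0002 -0.0002 -0.0006  0.0007 -0.0001  0.0009]
tip T? [array([528.8331971 , 197.66294399]), array([574.64907411, 144.31243474])]
```

View pics/c14.png

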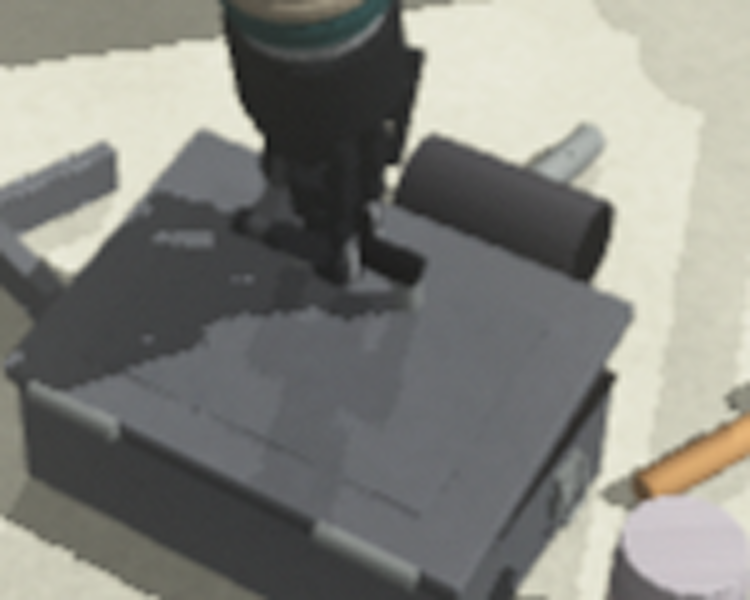

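View pics/scene4.png

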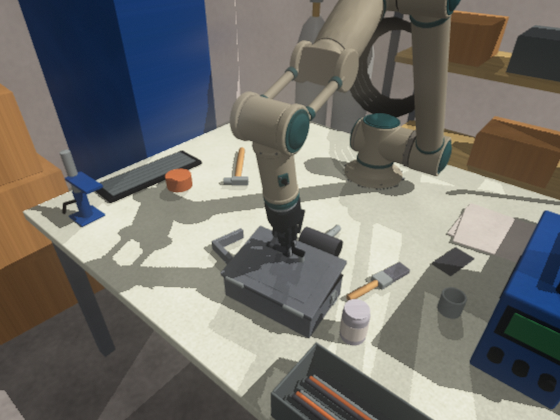

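The lid corners at (633,310) and (205,131) match about 0.17–0.19 rad. The branch tip is at (592,130), about 310 mm in front of the box origin, and the coupon is clear of the lid.

```bash
python3 -c "
from h import *
print(sign_off());rep()"
```

```text
the job is handed in; nothing more can be done
None
the job is handed in; nothing more can be done
```

The job is handed in at about 14 s of the 48 s allowed; no verdict was reported.

**Coupon:** I pushed the branch with the closed fingers, just above handle height, and rolled the coupon away from the box. Past vertical it fell over by itself. The last picture shows the branch lying on the bench, its end about 310 mm in front of the box origin. The coupon is clear of the lid.

**Lid:** I gripped the handle bar with 90 N and pulled slowly along the lid's arc about its hinge, so it came up without a jerk. The gripper still holds it, and the arm was still at the last check.

**Last checks:**
- **Lid angle:** the two estimates differ a little but are both within 0.10 to 0.27 rad. The lid corners in the picture give 0.17–0.19 rad, the arm's own position about 0.21 rad.
- **Gripper reading:** the opening reads about 13 mm on the 16 mm bar. I put that down to give in the fingers, because it shrank when I raised the grip force.
- **Holding force:** the wrist force does not show the lid's weight clearly. Its vertical reading was near zero at the end, and closing the grip had already shifted it by about 5 N. That the grip holds rests on the pictures, where the lid rose with the tool.
- **Other things:** they look unmoved in the pictures, but I did not measure them.

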